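# Set the sink water selector to the pink outlet

## Robot

A 6-joint arm with a two-finger parallel gripper is mounted at the origin on the work surface. World frame = base frame: x ahead of the robot, y to its left, z up, the work surface at z = 0. Lengths are in m, angles in rad, forces in N, time in s.
With the tool pointing down it reaches from about 0.25 to 0.725 m from the base axis. Payload 4 kg.
Tool frame: the origin (TCP) lies midway between the tips of the shut fingers; the grasp point (between the pads) lies grip_point_offset behind it (grip_point_offset is the distance from the TCP to the grasp point, in m); z points along the fingers, y is the line along which they close (so a half turn about z gives the same grasp; the last joint's range is limited). The gripper opens to 85 mm and grips with 20 to 120 N. Pads are 22 mm wide; open, the fingers measure 114 mm over their backs; the gripper's body (76 mm by 85 mm) begins 54 mm behind the grasp point. The pads swing forward as they close: fully open they stand 13 mm farther back than shut.
Start: joints at [-1.155, 0.241, 0.005, 1.335, 0, 1.571], TCP at [0.202, -0.457, 0.231] pointing down, gripper open.
Joint ranges: [-2.72, 2.72], [-1.05, 1.87], [-1.09, 1.28], [-1.99, 2.15], [-1.42, 1.44], [-3.14, 3.14]. Speed limits (rad/s): [2.79, 2.79, 3.14, 3.14, 3.14, 3.14].

## Interface

Orientations are given as a unit quaternion [x, y, z, w].
In Python, from workcell import * gives the robot as it stands. The module is installed in compiled form; this text tells all that it offers.
- The arm moves only by the tool arm_command, never from a script. Its arguments are lists of equal length, an entry for each row: "slide": the shift along the tool's x, y, z in cm, a list of three; "spin": the turn about the tool's z in degrees. A call has exactly 5 rows; each row is the pose to reach, as a shift and turn from the pose commanded when the call began, along the tool's axes at that moment; what a row does not reach only later rows make up. A row lasts 1/8 s, in which the tool goes at most 62.5 mm and 10.7 degrees, less where a joint would pass 70% of its speed; a pose out of reach is approached as far as the arm can. A call with a gripper value outside its range is refused whole. "jaw" is the finger opening in cm, from 0 to 8.54, set as the call begins (left out, the last holds). The fingers move at their own pace and stop on an object; the grip force is fixed at half the most. Time passes only in rows, so rows that repeat a pose let the fingers close, or fill a call up. It gives the time, the measured TCP pose, the force, the opening and the grip force at its end, in the units of the state.
- get_obs(): the state, without advancing time (a new reading comes with each control period).
- camera(name): name is "scene" or "top" or "wrist"; returns a dict with "pixels" (420x560x3 uint8, red, green, blue), "range_z" (420x560 float32, m along the optical axis (not along the pixel's ray), 0 where there is no reading), "intrinsics" (3x3 intrinsics, pixels), "rvec" (rotation vector, rad) and "tvec" (3), from world to camera coordinates, as OpenCV has them. Camera axes: x right, y down, z forward; pixel columns grow to the right and rows downward; lengths in m; the calibration is good to about 2 mm. A picture is of the moment at which its call begins.
- job_done(): hands the job in; it is judged then, once.
Trained networks look in a picture, given as the dict that the camera call returned (one of the last four; its "shot" number tells which), for a name from the list of things; names that differ only in an ending like _2 or _b are one class to them, and where a whole thing is asked for, a point or a joint stands for the part that bears it (a point fixed in the world has none). Each returns a list of dicts, best first, with "confidence" (0 to 1); they miss things now and then, are a little off and sometimes report something else, mostly with a low value. They report only what shows in the picture. A call takes as long as a camera call.
- recognise(picture, thing): "centre" ([column, row] in pixels, amid what is visible of it).
- landmark_of(picture, thing): "centre" ([column, row] in pixels: a listed point, or the origin of a listed thing).
The state is a dict: "clock": time; "joint_pos": joint angles; "joint_vel": joint speeds; "tau": joint torques, N m; "eef_pos": TCP position; "tool_rot": TCP orientation; "ft_force": force on the tool from outside, world axes, zero at the start; "ft_torque": the same for the moment, N m; "grip_width": finger opening in m; "grasp_force": force on a finger pad.
Only numpy, scipy, OpenCV 4.12 (cv2) and the standard library are available. Lean on these libraries where they do the work, as an engineer would, in place of code of your own. Each camera call takes 0.05 s, during which the arm holds its last target. There are 200 camera calls.

## Task

Switch the water selector over to the outlet with the pink tag: draw the black knob of the spring pin up until the pin is out of its pocket, swing the wheel round by it to the pocket beside the pink tag, and let the pin drop fully home there. Then let go of the knob.

Things in the scene. Friction and masses are not known exactly. Their poses are not given: they have to be found in the camera images.
- knob (a point): Black round knob of the spring index pin, on the lug of the brass hand wheel: 28 mm across, 35 mm tall, upright. The point lies on its axis at the height to grip, 80 mm above the worktop with the pin home; top 17 mm above it, lower edge 18 mm below. Its axis runs on a circle of 100 mm radius about the axle. Under it a brass collar reaches 56 mm, the wheel 52 mm above the worktop.
- axle (a point): Top centre of the domed brass hub of the hand wheel (140 mm across), 52 mm above the worktop, on the vertical axis about which the wheel and knob turn. The grey base under it is a fixed disc, 320 mm across, with copper pipe stubs. With the pin drawn the wheel turns easily both ways, up to 94 degrees from its start, and stays where it is left.
- plunger (a joint): Lift of the spring pin and its knob, m: 0 = home in a pocket, 0.030 = stop. The spring pulls down with 4.5 N (home) to 9 N. The pin is 16 mm deep in its pocket: lift it about 20 mm to pass over the steel ring. The ring has 5 pockets 40 degrees apart: the untagged middle one where the pin starts and 2 on either side. Let go within 8 mm of a pocket's middle, the pin slides home by itself.
- tag_pink: Pink enamel disc, 28 mm across, 5 mm thick, fixed flat on the grey base just outside the wanted pocket, on the same radius. Origin: centre of its underside, 139 mm from the wheel's axis, so 39 mm outward of the knob's axis there. Like discs in green, white and blue mark the other three pockets; the order of colours changes.

How it is judged:
By the outcome, as a careful person would: the job done as asked, in the order asked, and still so for the second after the job is handed in, with the robot touching nothing.
It also fails if it takes over 32 s, if anything falls off the work surface, if the arm or the gripper's body presses on something with over 40 N, if the wrist force passes 120 N, or if a joint passes its speed limit or range.

## Working session

There is one attempt and no reset: what is moved stays moved. The work goes in short steps, Python scripts to look and compute and a tool call to move; the robot and the scene stay as the last step left them, time stands still between calls to the robot, and variables do not carry over. Pictures are saved under pics/ and viewed, at most 10 in all, crops included, and the job is handed in when it is done.

Besides the shell and the picture viewer there is one more tool, called after ">>>" by a JSON object that holds its "api" and its "payload", one argument or row to a line. arm_command: Moves the arm, as the interface text tells. Its arguments: {"type":"object","properties":{"slide":{"type":"array","items":{"type":"array","items":{"type":"number"}}},"spin":{"type":"array","items":{"type":"number"}},"jaw":{"type":"number"}},"required":["slide","spin"]}

```bash
mkdir -p pics; cat > h.py <<'E'
from workcell import *
import numpy as np, cv2
def ray(p,uv,z):
    R=cv2.Rodrigues(np.array(p["rvec"],float))[0];t=np.array(p["tvec"],float).ravel()
    d=R.T@np.linalg.inv(np.array(p["intrinsics"]))@np.array([uv[0],uv[1],1.]);c=-R.T@t
    return c+d*(z-c[2])/d[2]
def deep(p,uv):
    u,v=int(round(uv[0])),int(round(uv[1]));w=p["range_z"][v-2:v+3,u-2:u+3];w=w[w>0]
    if not len(w): return None
    R=cv2.Rodrigues(np.array(p["rvec"],float))[0];t=np.array(p["tvec"],float).ravel()
    return R.T@(np.linalg.inv(np.array(p["intrinsics"]))@np.array([uv[0],uv[1],1.])*np.median(w)-t)
def save(p,n): cv2.imwrite("pics/"+n,p["pixels"][:,:,::-1])
E
python3 - <<'E'
from h import *
np.set_printoptions(precision=4,suppress=True)
for n in("top","scene"):
    p=camera(n);save(p,n+"1.png")
    for k,z in(("knob",.08),("axle",.052),("tag_pink",.0)):
        for r in landmark_of(p,k)[:2]: print(n,k,r["confidence"],np.array(r["centre"]),ray(p,r["centre"],z),deep(p,r["centre"]))
o=get_obs();print(o)
import workcell;print([x for x in dir(workcell) if x[0]!='_'], globals().get('grip_point_offset'))
E
```

```text
top knob 0.5 [207.  272.1] [0.4861 0.1234 0.08  ] [0.4865 0.121  0.0965]
top axle 0.56 [230.3 213.5] [0.5818 0.0913 0.052 ] [0.5818 0.0913 0.0518]
top tag_pink 0.47 [160.6 264.7] [0.4963 0.2161 0.    ] [0.4964 0.2119 0.0172]
scene knob 0.89 [368.8 216.1] [0.4757 0.1254 0.08  ] [0.4866 0.1338 0.0968]
scene axle 0.61 [300.9 257. ] [0.5796 0.1035 0.052 ] [0.5804 0.1044 0.0538]
scene tag_pink 0.59 [395.5 287.5] [0.4863 0.2018 0.    ] [0.4969 0.2081 0.0191]
{'clock': 0.4, 'joint_pos': array([-1.155 ,  0.2408,  0.0048,  1.3352, -0.    ,  1.5708]), 'joint_vel': array([ 0.0001, -0.0013,  0.0026,  0.0007,  0.0001, -0.0007]), 'tau': array([  0.    , -37.1781,  25.233 ,   0.0054,  -0.    ,  -0.    ]), 'eef_pos': array([ 0.2019, -0.4573,  0.2312]), 'tool_rot': array([ 0.9785,  0.2064, -0.    , -0.0002]), 'ft_force': array([-0.2172,  0.0967,  0.5076]), 'ft_torque': array([ 0.0283, -0.0764,  0.    ]), 'grasp_force': 0.0, 'grip_width': 0.08520727904702649}
['Unreachable', 'camera', 'get_obs', 'grip_point_offset', 'job_done', 'landmark_of', 'recognise'] 0.0187
```

View pics/top1.png

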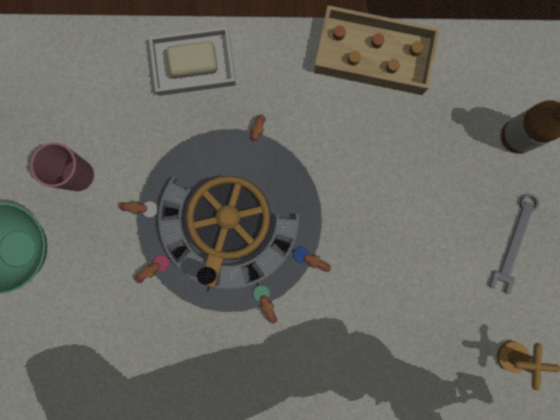

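View pics/scene1.png

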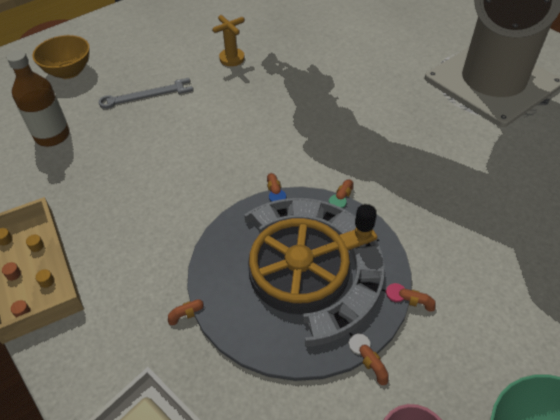

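The top view shows the wheel hub at (230,213), the knob at (207,275), and the pink tag at (161,264), one pocket away on the +y side. Green (262,293), blue and white mark the other pockets. I'll refine these positions with depth.

```bash
cat >> h.py <<'E'
def cloud(p):
    K=np.array(p["intrinsics"]);R=cv2.Rodrigues(np.array(p["rvec"],float))[0];t=np.array(p["tvec"],float).ravel()
    v,u=np.mgrid[0:420,0:560];d=p["range_z"]
    P=np.stack([(u-K[0,2])/K[0,0]*d,(v-K[1,2])/K[1,1]*d,d],-1)-t
    return P@R
def measure(p,c=(.581,.095)):
    X=cloud(p);px=p["pixels"].astype(int);ok=(p["range_z"]>0)
    r=np.hypot(X[...,0]-c[0],X[...,1]-c[1])
    k=ok&(X[...,2]>.088)&(X[...,2]<.135)&(abs(r-.1)<.035); out={}
    if k.any():
        q=X[k];q=q[q[:,2]>q[:,2].max()-.006]; out["knob"]=np.r_[(q[:,:2].max(0)+q[:,:2].min(0))/2,np.median(q[:,2])],len(q),q[:,:2].mean(0)
    h=cv2.cvtColor(p["pixels"],cv2.COLOR_RGB2HSV).astype(int)
    m=ok&(h[...,0]>160)&(h[...,0]<176)&(h[...,1]>120)&(abs(r-.139)<.03)&(X[...,2]<.03)
    if m.any(): out["pink"]=np.median(X[m],0),m.sum()
    w=ok&(h[...,0]>8)&(h[...,0]<28)&(h[...,1]>100)&(r<.076)&(r>.055)&(X[...,2]>.035)
    if w.any():
        q=X[w];A=np.c_[2*q[:,:2],np.ones(len(q))];s=np.linalg.lstsq(A,(q[:,:2]**2).sum(1),rcond=None)[0]
        out["wheel"]=s[:2],np.sqrt(s[2]+s[0]**2+s[1]**2),w.sum()
    if "pink" in out:
        for n,a in(("knob",out.get("knob",[None])[0]),("pink",out["pink"][0])):
            if a is not None: e=a[:2]-out["wheel"][0];print(n,"r",np.hypot(*e),"ang",np.degrees(np.arctan2(e[1],e[0])))
    return out
E
python3 - <<'E'
from h import *
np.set_printoptions(precision=4,suppress=True)
for n in("top","scene"): print(n,measure(camera(n)))
E
```

```text
knob r 0.09999997756196036 ang 163.45806749656245
pink r 0.13649233637534802 ang 123.82668461522479
top {'knob': (array([0.4812, 0.1249, 0.0962]), 211, array([0.4813, 0.1248])), 'pink': (array([0.5011, 0.2098, 0.0166]), np.int64(140)), 'wheel': (array([0.5771, 0.0964]), np.float64(0.06333854135058299), np.int64(1693))}
knob r 0.10019302278231967 ang 164.8106994711565
pink r 0.13538290688980886 ang 123.87582958779151
scene {'knob': (array([0.4828, 0.1251, 0.0978]), 251, array([0.4834, 0.126 ])), 'pink': (array([0.504 , 0.2112, 0.0184]), np.int64(227)), 'wheel': (array([0.5795, 0.0988]), np.float64(0.06350596678229571), np.int64(2342))}
```

Both cameras agree: axle ≈ (0.578, 0.098), knob ≈ (0.482, 0.125), target 40° clockwise. The knob and tag heights and radii also fit the given sizes. I'll start moving.

>>> {"api": "arm_command", "payload": {
  "slide": [
    [4.5, -3.8, 0],
    [9, -7.6, 0],
    [13.5, -11.4, 0],
    [18, -15.2, 0],
    [22.5, -19, 0]
  ],
  "spin": [-6, -12, -18, -24, -30],
  "jaw": 7
}}

```text
clock: 1.12
eef_pos: [0.3317, -0.1911, 0.2316]
tool_rot: [0.891, 0.454, 0.0, 0.001]
ft_force: [1.2, 0.3, -1.4]
grip_width: 0.0698
grasp_force: 0.0
```

```bash
cat >> h.py <<'E'
from scipy.spatial.transform import Rotation as Ro
def go(x,y,z,xang):
    o=get_obs();R=Ro.from_quat(o["tool_rot"]).as_matrix()
    print("t",o["clock"],"tcp",o["eef_pos"].round(4),"j",o["joint_pos"].round(2),"F",o["ft_force"].round(1),"w",round(o["grip_width"],4),o["grasp_force"])
    a=np.degrees(np.arctan2(R[1,0],R[0,0]));print("xang",a,"slide cm",(R.T@(np.array([x,y,z])-o["eef_pos"])*100).round(2),"spin",-(xang-a))
E
python3 -c "
from h import *
go(.482,.125,.2,104)"
```

```text
t 1.125 tcp [ 0.3317 -0.1911  0.2316] j [-0.52  0.01 -0.27  1.3   0.    1.68] F [ 1.2  0.3 -1.4] w 0.0698 0.0
xang 53.9851115668662 slide cm [34.41 -6.43  3.16] spin -50.0148884331338
```

>>> {"api": "arm_command", "payload": {
  "slide": [
    [5.7, -1.1, 0],
    [11.4, -2.1, 0],
    [17.1, -3.2, 0],
    [22.8, -4.3, 0],
    [28.5, -5.4, 0]
  ],
  "spin": [-8, -16, -24, -32, -40]
}}

```text
clock: 1.75
eef_pos: [0.4564, 0.0712, 0.2316]
tool_rot: [0.681, 0.732, 0.0, 0.0]
ft_force: [0.9, -0.9, -0.4]
grip_width: 0.0701
grasp_force: 0.0
```

```bash
python3 -c "
from h import *
go(.482,.125,.18,104)"
```

```text
t 1.75 tcp [0.4564 0.0712 0.2316] j [ 0.15  0.16 -0.09  1.32 -0.    1.65] F [ 0.9 -0.9 -0.4] w 0.0701 0.0
xang 94.10631655932418 slide cm [5.19 2.93 5.17] spin -9.893683440675815
```

>>> {"api": "arm_command", "payload": {
  "slide": [
    [3, 1.7, 2],
    [5.2, 2.9, 4],
    [5.2, 2.9, 5.2],
    [5.2, 2.9, 5.2],
    [5.2, 2.9, 5.2]
  ],
  "spin": [-5, -10, -10, -10, -10]
}}

```text
clock: 2.38
eef_pos: [0.4812, 0.1222, 0.1801]
tool_rot: [0.618, 0.786, 0.0, 0.0]
ft_force: [1.7, 0.9, 0.6]
grip_width: 0.07
grasp_force: 0.0
```

```bash
python3 - <<'E'
from h import *
p=camera("wrist");save(p,"w1.png")
for r in landmark_of(p,"knob")[:2]: print(r["confidence"],r["centre"],ray(p,r["centre"],.08))
print(measure(p));print(measure(camera("scene")))
go(.482,.125,.0613,104)
E
```

```text
0.97 [273.1, 212.3] [0.47969092 0.12246556 0.08      ]
0.31 [388.1, 260.9] [0.5653693  0.10724451 0.08      ]
knob r 0.09809567085151177 ang 164.32635006735865
pink r 0.13406228460662406 ang 123.62509913859222
{'knob': (array([0.48227018, 0.12406951, 0.09638886]), 1365, array([0.48209199, 0.12492141])), 'pink': (array([0.50248043, 0.20919903, 0.01669046]), np.int64(827)), 'wheel': (array([0.57671827, 0.09756821]), np.float64(0.06284154479604165), np.int64(6862))}
knob r 0.10039513128732527 ang 164.6646218043941
pink r 0.13528195367447693 ang 123.95732501426068
{'knob': (array([0.48261133, 0.12536035, 0.09775994]), 251, array([0.48328974, 0.12616933])), 'pink': (array([0.50386667, 0.21101913, 0.01816272]), np.int64(227)), 'wheel': (array([0.57943183, 0.09880899]), np.float64(0.0635449554980847), np.int64(2335))}
t 2.525 tcp [0.4816 0.1224 0.1803] j [ 0.25  0.26 -0.1   1.2  -0.    1.58] F [0.  0.2 0.2] w 0.0698 0.0
xang 103.7348795567413 slide cm [ 0.24  0.08 11.9 ] spin -0.2651204432586951
```

View pics/w1.png

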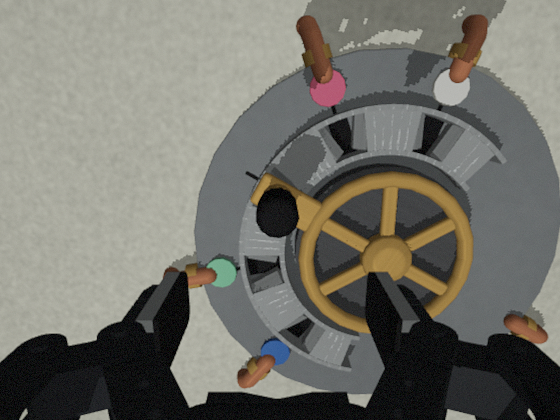

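The wrist view shows the knob at (277,212), the pink tag at (328,88), and the fingers straddling the knob line. I'll descend and close.

>>> {"api": "arm_command", "payload": {
  "slide": [
    [0.2, 0.1, 3.5],
    [0.2, 0.1, 7],
    [0.2, 0.1, 10],
    [0.2, 0.1, 11.8],
    [0.2, 0.1, 11.8]
  ],
  "spin": [0, 0, 0, 0, 0]
}}

```text
clock: 3.15
eef_pos: [0.4807, 0.1246, 0.0605]
tool_rot: [0.617, 0.787, -0.001, -0.001]
ft_force: [-0.2, 0.3, 1.2]
grip_width: 0.07
grasp_force: 0.0
```

>>> {"api": "arm_command", "payload": {
  "slide": [
    [0, 0, 0],
    [0, 0, 0],
    [0, 0, 0],
    [0, 0, 0],
    [0, 0, 0]
  ],
  "spin": [0, 0, 0, 0, 0],
  "jaw": 1.5
}}

```text
clock: 3.78
eef_pos: [0.481, 0.1253, 0.0627]
tool_rot: [0.617, 0.787, 0.0, -0.0]
ft_force: [-4.1, -0.3, 6.9]
grip_width: 0.0266
grasp_force: 58.6
```

```bash
python3 -c "
from h import *
go(.482,.1245,.086,104)"
```

```text
t 3.775 tcp [0.481  0.1253 0.0627] j [ 0.25  0.38 -0.28  0.92  0.    1.58] F [-4.1 -0.3  6.9] w 0.0266 58.57758343219757
xang 103.83192597094995 slide cm [-0.1   0.08 -2.33] spin -0.16807402905004665
```

>>> {"api": "arm_command", "payload": {
  "slide": [
    [0, 0, -0.6],
    [0, 0, -1.2],
    [0, 0, -1.8],
    [0, 0, -2.4],
    [0, 0, -2.4]
  ],
  "spin": [0, 0, 0, 0, 0]
}}

```text
clock: 4.4
eef_pos: [0.481, 0.1252, 0.0852]
tool_rot: [0.617, 0.787, -0.0, -0.001]
ft_force: [-1.9, 0.7, -9.0]
grip_width: 0.0267
grasp_force: 59.4
```

```bash
python3 - <<'E'
from h import *
p=camera("scene");save(p,"s2.png");print(measure(p))
go(.481,.1253,.086,104)
o=get_obs();k=o["eef_pos"][:2];
for ax in((.578,.0975),):
  ax=np.array(ax);e=k-ax;r=np.hypot(*e);a0=np.arctan2(e[1],e[0]);print(r,np.degrees(a0))
  R=Ro.from_quat(o["tool_rot"]).as_matrix()
  for d in range(8,41,8):
    a=a0-np.radians(d);q=ax+.1*np.array([np.cos(a),np.sin(a)])-k;print(d,(R.T@np.r_[q,0]*100).round(2))
E
```

```text
knob r 0.0986366560441242 ang 157.17260289784744
pink r 0.13510176357237955 ang 123.95229186410434
{'knob': (array([0.48853061, 0.13702188, 0.13268204]), 49, array([0.48087253, 0.1358414 ])), 'pink': (array([0.50398716, 0.21082247, 0.01833666]), np.int64(225)), 'wheel': (array([0.57944182, 0.09875516]), np.float64(0.06348746664790782), np.int64(2335))}
t 4.45 tcp [0.481  0.1252 0.085 ] j [ 0.25  0.35 -0.25  0.97  0.    1.58] F [-2.1  0.6 -8. ] w 0.0267 59.42388653755188
xang 103.82070904088508 slide cm [ 0.01  0.   -0.1 ] spin -0.17929095911492254
0.1008807254634562 164.05722190868386
8 [ 1.12  0.85 -0.  ]
16 [ 2.16  1.78 -0.  ]
24 [ 3.06  2.85 -0.  ]
32 [ 3.8   4.03 -0.  ]
40 [ 4.37  5.3  -0.01]
```

View pics/s2.png

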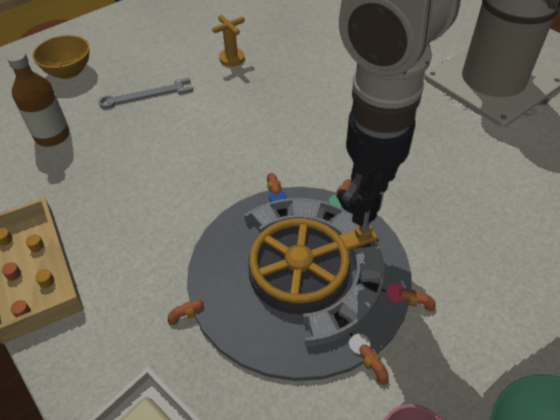

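The knob is gripped and lifted. The 8 N downward force matches the spring at about 22 mm of lift. Next I swing it along the arc.

>>> {"api": "arm_command", "payload": {
  "slide": [
    [1.1, 0.85, -0.2],
    [2.15, 1.8, -0.2],
    [3.05, 2.85, -0.2],
    [3.8, 4.05, -0.2],
    [4.35, 5.3, -0.2]
  ],
  "spin": [8, 16, 24, 32, 40]
}}

```text
clock: 5.08
eef_pos: [0.5218, 0.1805, 0.0863]
tool_rot: [0.85, 0.527, -0.001, -0.001]
ft_force: [-2.4, 1.0, -8.3]
grip_width: 0.0267
grasp_force: 59.7
```

>>> {"api": "arm_command", "payload": {
  "slide": [
    [0, 0, 0],
    [0, 0, 0],
    [0, 0, 0],
    [0, 0, 0],
    [0, 0, 0]
  ],
  "spin": [0, 0, 0, 0, 0]
}}

```text
clock: 5.7
eef_pos: [0.5217, 0.1803, 0.0872]
tool_rot: [0.849, 0.529, -0.0, -0.001]
ft_force: [-4.3, 3.6, -8.8]
grip_width: 0.0268
grasp_force: 59.7
```

```bash
python3 - <<'E'
from h import *
p=camera("scene")
cv2.imwrite("pics/s3.png",cv2.resize(p["pixels"][180:390,180:460,::-1],None,fx=2.5,fy=2.5))
go(.522,.1805,.087,64)
o=get_obs();e=o["eef_pos"][:2]-np.array([.578,.0975]);print(np.hypot(*e),np.degrees(np.arctan2(e[1],e[0])))
E
```

```text
t 5.75 tcp [0.5217 0.1803 0.0872] j [ 0.33  0.44 -0.09  1.03  0.    2.36] F [-4.2  2.6 -8.9] w 0.0267 59.684370160102844
xang 63.88915006458655 slide cm [0.04 0.02 0.02] spin -0.11084993541344801
0.10010380271390006 124.23268795359668
```

View pics/s3.png

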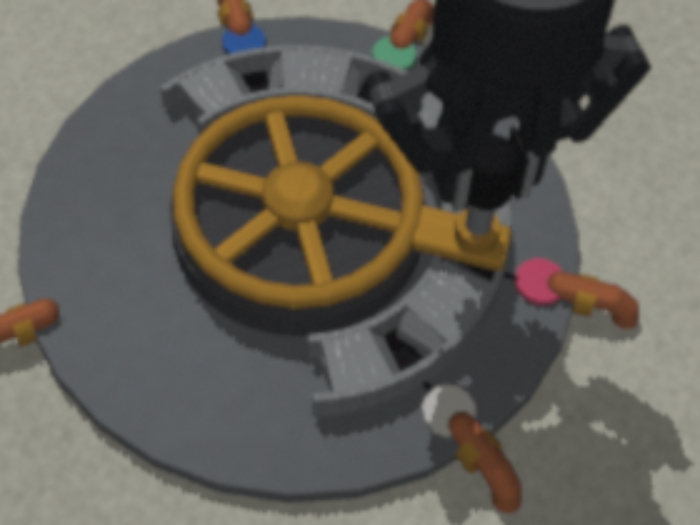

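The lug now lies beside the pink tag, which is at (538,280) in the crop. I'll lower the pin home while still gripping.

>>> {"api": "arm_command", "payload": {
  "slide": [
    [0, 0, 0.6],
    [0, 0, 1.2],
    [0, 0, 1.8],
    [0, 0, 2.4],
    [0, 0, 2.45]
  ],
  "spin": [0, 0, 0, 0, 0]
}}

```text
clock: 6.38
eef_pos: [0.5216, 0.1802, 0.0629]
tool_rot: [0.849, 0.529, -0.001, -0.001]
ft_force: [-5.4, 2.9, -4.3]
grip_width: 0.0268
grasp_force: 60.1
```

>>> {"api": "arm_command", "payload": {
  "slide": [
    [0, 0, 0],
    [0, 0, 0],
    [0, 0, 0],
    [0, 0, 0],
    [0, 0, 0]
  ],
  "spin": [0, 0, 0, 0, 0]
}}

```text
clock: 7.0
eef_pos: [0.5216, 0.1802, 0.063]
tool_rot: [0.849, 0.529, -0.001, -0.001]
ft_force: [-5.2, 3.5, -6.6]
grip_width: 0.0264
grasp_force: 60.1
```

>>> {"api": "arm_command", "payload": {
  "slide": [
    [0, 0, 0.05],
    [0, 0, 0.1],
    [0, 0, 0.1],
    [0, 0, 0.1],
    [0, 0, 0.1]
  ],
  "spin": [0, 0, 0, 0, 0]
}}

```text
clock: 7.62
eef_pos: [0.5216, 0.1803, 0.0628]
tool_rot: [0.849, 0.529, -0.0, -0.001]
ft_force: [-7.4, 2.2, -0.7]
grip_width: 0.0265
grasp_force: 60.4
```

>>> {"api": "arm_command", "payload": {
  "slide": [
    [0, 0, 0],
    [0, 0, 0],
    [0, 0, 0],
    [0, 0, 0],
    [0, 0, 0]
  ],
  "spin": [0, 0, 0, 0, 0],
  "jaw": 7
}}

```text
clock: 8.25
eef_pos: [0.5229, 0.1801, 0.0619]
tool_rot: [0.849, 0.529, 0.0, 0.0]
ft_force: [0.5, -0.6, -0.4]
grip_width: 0.07
grasp_force: 0.0
```

>>> {"api": "arm_command", "payload": {
  "slide": [
    [0, 0, -2],
    [0, 0, -5],
    [0, 0, -9],
    [0, 0, -12],
    [0, 0, -12]
  ],
  "spin": [0, 0, 0, 0, 0]
}}

```text
clock: 8.88
eef_pos: [0.5246, 0.1808, 0.1847]
tool_rot: [0.849, 0.529, 0.003, 0.001]
ft_force: [-0.1, -0.2, 0.1]
grip_width: 0.0697
grasp_force: 0.0
```

```bash
python3 - <<'E'
from h import *
go(.522,.18,.18,64)
for n in("wrist","scene"):
  p=camera(n);save(p,n+"9.png");print(n,measure(p))
E
```

```text
t 8.875 tcp [0.5246 0.1808 0.1847] j [ 0.33  0.37  0.06  1.26 -0.    2.36] F [-0.1 -0.2  0.1] w 0.0697 0.0
xang 63.82719237258159 slide cm [-0.19 -0.2   0.47] spin -0.1728076274184076
knob r 0.09777841113064122 ang 124.11496012830753
pink r 0.1339658712770689 ang 124.04431779902632
wrist {'knob': (array([0.5233632 , 0.17948853, 0.09634785]), 1310, array([0.52349123, 0.18021591])), 'pink': (array([0.50320408, 0.20954119, 0.01669921]), np.int64(669)), 'wheel': (array([0.57820273, 0.09853642]), np.float64(0.06290796623413564), np.int64(6547))}
knob r 0.09919657042449888 ang 124.72702023471521
pink r 0.13536407701657285 ang 124.11946142275428
scene {'knob': (array([0.52315287, 0.18040823, 0.0978582 ]), 292, array([0.5235776 , 0.18112738])), 'pink': (array([0.50373345, 0.21094483, 0.01813717]), np.int64(229)), 'wheel': (array([0.5796619, 0.098881 ]), np.float64(0.06341938684217344), np.int64(2336))}
```

View pics/wrist9.png

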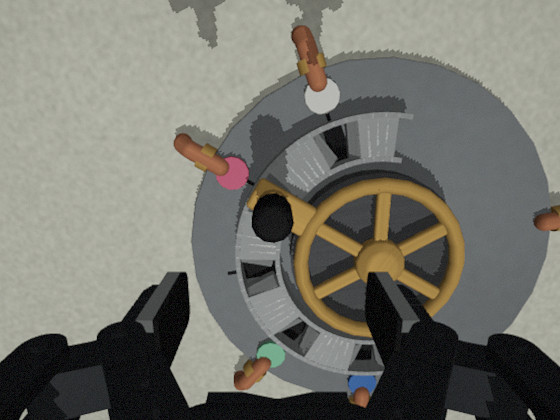

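The wrist view shows the knob at (272,217), in line with the pink tag at (233,173). The knob top reads 96.3 mm from the wrist camera and 97.9 mm from the scene camera, the same as at the start, so the pin is fully home. The gripper is clear.

```bash
python3 -c "
from workcell import *
print(job_done())"
```

```text
the job is handed in; nothing more can be done
None
```

The selector is switched to the pink-tagged outlet: the pin is fully home in the pocket beside the tag, the knob is released with the gripper clear, and the job was handed in at about 9 s.

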